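# Restart a tripped warm-air dryer on cool air

## Robot

A 6-joint arm with a two-finger parallel gripper is mounted at the origin on the work surface. World frame = base frame: x ahead of the robot, y to its left, z up, the work surface at z = 0. Lengths are in m, angles in degrees, forces in N, time in s.
With the tool pointing down it reaches from about 0.325 to 0.85 m from the base axis. Payload 15.5 kg.
Tool frame: the origin (TCP) lies midway between the tips of the shut fingers; the grasp point (between the pads) lies hold_point_z behind it (hold_point_z is the distance from the TCP to the grasp point, in m); z points along the fingers, y is the line along which they close (so a half turn about z gives the same grasp; the last joint's range is limited). The gripper opens to 91 mm and grips with 3 to 60 N. Pads are 32 mm wide; open, the fingers measure 118 mm over their backs; the gripper's body (76 mm by 178 mm) begins 60 mm behind the grasp point.
Start: joints at [70.273, 28.281, 77.091, -0, 74.628, -5.472], TCP at [0.154, 0.606, 0.214] pointing down, gripper open.
Joint ranges: [-166.48, 166.48], [-47.26, 123.95], [12.59, 153.08], [-70.14, 250.14], [6.76, 159.57], [-176.63, 176.63]. Speed limits (degrees/s): [108.29, 108.29, 147.25, 172.46, 172.46, 172.46].

## Interface

Orientations are given as [roll, pitch, yaw] about the fixed x, y, z axes, in that order (R = Rz(yaw) Ry(pitch) Rx(roll)).
In Python, from bench import sense, grab_frame, camera_model, job_done, hold_point_z gives the robot as it stands.
- The arm moves only by the tool servo_tool, never from a script. Its arguments are lists of equal length, an entry for each row: "dp": the shift along the tool's x, y, z scaled (see below), a list of three; "turn": the turn about the tool's z scaled (see below); "grip": the opening, from 0 (shut) to 1 (fully open). In form: {"dp": [[x, y, z], ...], "turn": [turn, ...], "grip": [grip, ...]}. A call has 1 to 20 rows; each row is the pose to reach, as a shift and turn from the pose commanded when the call began, along the tool's axes at that moment, turning the shorter way round; what a row does not reach only later rows make up. The controller multiplies each number of a shift by 0.25 m and each number of a turn by 2 pi rad. A row lasts 1/12 s, in which the tool goes at most 41.7 mm and 7.16 degrees, less where a joint would pass 70% of its speed; a pose out of reach is approached as far as the arm can. A call with a number of a shift or a turn outside -1 to 1 is refused whole. A call with a gripper value outside its range is refused whole. The fingers move at their own pace and stop on an object; "squeeze" is the grip in N (left out, the last holds). Time passes only in rows, so rows that repeat a pose let the fingers close. It gives the time, the measured TCP pose, the force, the opening and the grip force at its end, in the units of the state.
- sense(): the state, without advancing time (a new reading comes with each control period).
- grab_frame(name): name is "side" or "top"; returns the picture (400x640x3 uint8, blue, green, red); there is no depth.
- camera_model(name): a dict with "fx", "fy", "cx", "cy" (pixels), "R" (3x3) and "t" (3): a world point X has camera coordinates R X + t. Camera axes: x right, y down, z forward; pixel columns grow to the right and rows downward; lengths in m; the calibration is good to about 2 mm. A picture is of the moment at which its call begins. camera_model takes no time and is no camera call.
- job_done(): hands the job in; it is judged then, once.
The state is a dict: "time": time; "joint_pos": joint angles; "dq": joint speeds; "tau": joint torques, N m; "position": TCP position; "eef_rot": TCP orientation; "contact_force": force on the tool from outside, world axes, zero at the start; "wrist_torque": the same for the moment, N m; "gripper_width": opening from 0.0 (shut) to 1.0 (fully open); "gripper_force": force on a finger pad.
Only numpy, scipy, OpenCV 4.12 (cv2) and the standard library are available. Lean on these libraries where they do the work, as an engineer would, in place of code of your own. Each camera call takes 0.05 s, during which the arm holds its last target. There are 200 camera calls.

## Task

The warm-air dryer has tripped on overheat with its yellow warm key still down. Press the red stop key first so that the yellow key pops up, then push the black reset plunger fully in until it stays in, and only then press the blue cool-air key fully down so that it stays and the red key pops up. Press firmly but do not ram anything, leave the white key alone, and do not disturb the bottle, dustpan and brush around.

Things in the scene. Friction and masses are not known exactly. Their poses are not given: they have to be found in the camera images.
- dryer: green portable warm-air dryer fixed on the counter, 300 mm deep (its x), 320 wide (its y), 187 high without its handle; origin: on the counter straight under the middle of its control panel, the housing reaching 65 mm before it and 235 mm behind; x axis towards its back ; z up. It stands with its front, the sloping control panel, to the robot's right
- panel (a point): middle of the sloping panel's surface, at (0, 0, 0.150) m in the dryer's frame, axes as the dryer's. The outward normal is 35 deg from vertical, leaning to the front: (-0.574, 0, 0.819). On the slope four keys in a row along y, at y = 0.090, 0.050, 0.010, -0.030 m (which colour is where changes), and the reset plunger at y = -0.105 m
- handle (a point): middle of the black carrying handle, a tube 23 mm thick along the dryer's y above the keys (y -0.126 to 0.126 m), at x 0.012, z 0.272 m in the dryer's frame; its ends bend back and down to the rear corners. No room for a gripper straight above the keys; one tilted along the panel normal, its narrow side towards the handle, is clear of it
- key_red_top (a point): centre of the top face of the red key (stop): flat cap 64 mm long up the slope, 32 mm wide along y, 18 mm above the panel when up; the point moves with the key, axes as the dryer's (not tilted)
- key_red (a joint): travel of the red key (stop) into the panel along the panel normal, m: 0 up, about 0.0107 latched and let go, about 0.014 at its stop. Sprung: 4 N at first, about 10 N at most before the stop; it stays down only if pushed beyond 0.0113, practically to its stop. Some way down (0.004 to 0.008) it slides a hidden latch bar aside and any other key that was down pops up
- key_yellow_top (a point): centre of the top face of the yellow key (warm air), the one that is down at the start: flat cap 64 mm long up the slope, 32 mm wide along y, 18 mm above the panel when up; the point moves with the key, axes as the dryer's (not tilted)
- key_yellow (a joint): travel of the yellow key (warm air) into the panel along the panel normal, m: 0 up, about 0.0107 latched and let go, about 0.014 at its stop. Sprung: 4 N at first, about 10 N at most before the stop; it stays down only if pushed beyond 0.0113, practically to its stop. Some way down (0.004 to 0.008) it slides a hidden latch bar aside and any other key that was down pops up
- key_blue_top (a point): centre of the top face of the blue key (cool air): flat cap 64 mm long up the slope, 32 mm wide along y, 18 mm above the panel when up; the point moves with the key, axes as the dryer's (not tilted)
- key_blue (a joint): travel of the blue key (cool air) into the panel along the panel normal, m: 0 up, about 0.0107 latched and let go, about 0.014 at its stop. Sprung: 4 N at first, about 10 N at most before the stop; it stays down only if pushed beyond 0.0113, practically to its stop. Some way down (0.004 to 0.008) it slides a hidden latch bar aside and any other key that was down pops up
- key_white_top (a point): centre of the top face of the white key (timed run), not needed: flat cap 64 mm long up the slope, 32 mm wide along y, 18 mm above the panel when up; the point moves with the key, axes as the dryer's (not tilted)
- key_white (a joint): travel of the white key (timed run) into the panel along the panel normal, m: 0 up, about 0.0107 latched and let go, about 0.014 at its stop. Sprung: 4 N at first, about 10 N at most before the stop; it stays down only if pushed beyond 0.0113, practically to its stop. Some way down (0.004 to 0.008) it slides a hidden latch bar aside and any other key that was down pops up
- plunger_top (a point): centre of the top of the black rubber reset plunger of the overheat cut-out, a cylinder 26 mm in diameter standing 28 mm above the panel when out (tripped), in a 40 mm steel collar 5 mm high; the point moves with the plunger; axes as the dryer's
- plunger (a joint): travel of the reset plunger into the panel along the panel normal, m: 0 out (tripped). Sprung, 6 N at first, about 13 N at most before its stop. How deep it must go differs from dryer to dryer and cannot be seen: its stop is felt somewhere between 0.0135 and 0.0200; pushed to the stop it catches and, let go, stays 2 to 3 mm short of it (0.0105 to 0.0170)
- bottle: bystander: upright translucent capped trigger bottle, 76 mm in diameter, 237 mm high, white head; origin: centre of its underside
- dustpan: bystander: grey plastic hand dustpan lying flat, pan 190 x 210 x 52 mm, origin under the pan's centre, handle out to its -x, 220 mm from the origin
- grout_brush: bystander: black grout brush lying on its bristles, 195 mm long (its x), 43 mm high; origin on the counter under its middle

How it is judged (in metres and radians):
On the way, in this order (a step that is already met when the one before it is completed fails the run):
1. red key down, yellow key up (value of joint key_red above 0.009 m and value of joint key_yellow below 0.003 m), for 0.2 s.
2. reset plunger fully in, red key still down (all of step 1 and value of joint plunger above 0.009 m), for 0.2 s.
3. blue key down, red key up (value of joint each of key_blue, plunger above 0.009 m and value of joint key_red below 0.003 m), for 0.2 s.
At the end, for the whole second after the job is handed in: The blue key is latched down (over 9 mm of its 14 mm travel), the red, yellow and white keys are up (under 3 mm), the reset plunger has caught (over 9 mm in), and the bottle, dustpan and brush are within 20 mm of where they stood, the bottle upright (all of step 3 and value of joint each of key_yellow, key_white below 0.003 m and not (distance of any of bottle, dustpan, grout_brush from where it was at the start of the episode above 0.02 m or angle between bottle's own z axis and vertical above 0.35 rad)); the robot touches nothing.
It fails at once if the plunger is pushed while the yellow warm key is still down (value of joint each of plunger, key_yellow above 0.006 m).
It fails at once if the blue key is pressed before the cut-out has been reset (value of joint key_blue above 0.006 m and value of joint plunger below 0.006 m).
It fails at once if the white key is pressed (value of joint key_white above 0.006 m).
It fails at once if a key, the plunger or the dryer is rammed with more than 60 N (contact force between any of the fingers, the arm and key_red above 60 N or contact force between any of the fingers, the arm and key_yellow above 60 N or contact force between any of the fingers, the arm and key_blue above 60 N or contact force between any of the fingers, the arm and key_white above 60 N or contact force between any of the fingers, the arm and dryer above 60 N).
It fails at once if the bottle, dustpan or brush is moved more than 20 mm, or the bottle tipped (distance of any of bottle, dustpan, grout_brush from where it was at the start of the episode above 0.02 m or angle between bottle's own z axis and vertical above 0.35 rad).
It also fails if it takes over 58 s, if anything falls off the work surface, if the arm or the gripper's body presses on something with over 40 N, if the wrist force passes 120 N, or if a joint passes its speed limit or range.

## Working session

There is one attempt and no reset: what is moved stays moved. The work goes in short steps, Python scripts to look and compute and a tool call to move; the robot and the scene stay as the last step left them, time stands still between calls to the robot, and variables do not carry over. Pictures are saved under pics/ and viewed, at most 10 in all, crops included, and the job is handed in when it is done.

Besides the shell and the picture viewer there is one more tool, called as name([rows], argument=value, ...), one row to a line, values as JSON. servo_tool: Moves the arm, as the interface text tells. Shifts and turns lie within -1 to 1; 1 stands for 0.25 m of shift or 2 pi rad of turn. Its arguments: {"type":"object","properties":{"dp":{"type":"array"},"turn":{"type":"array"},"grip":{"type":"array"},"squeeze":{"type":"number"}},"required":["dp","turn","grip"]}

```bash
mkdir -p pics; python3 - <<'E'
from bench import *
import cv2
print(sense(),hold_point_z)
for n in("side","top"):
    cv2.imwrite(f"pics/{n}0.png",grab_frame(n)); print(camera_model(n))
E
```

```text
{'time': 0.0, 'joint_pos': array([ 7.02726549e+01,  2.83128813e+01,  7.71278452e+01, -8.70109646e-04,
        7.46277287e+01, -5.47212286e+00]), 'dq': array([-0.03277999,  0.0540673 , -0.06313131, -0.00493526, -0.05442942,
        0.0273995 ]), 'tau': array([ 4.91491053e-03, -8.78819132e+01, -3.81867528e+01,  7.10825063e-02,
        5.30374632e-02, -1.35203973e-04]), 'position': array([0.15377734, 0.60539244, 0.21335578]), 'eef_rot': array([-1.79931777e+02, -5.69309346e-03,  1.65745006e+02]), 'contact_force': array([-0.42191931, -0.62357018,  0.0629399 ]), 'wrist_torque': array([ 0.00694156, -0.00464488,  0.0165425 ]), 'gripper_force': 0.0, 'gripper_width': 0.9991988346920314} 0.0188
{'fx': 441.97240769971086, 'fy': 441.97240769971086, 'cx': 312.4631318260352, 'cy': 201.06284951207292, 'R': array([[ 0.88621688, -0.46279545,  0.02097649],
       [-0.24220588, -0.50145228, -0.83059131],
       [ 0.39491259,  0.73100341, -0.55648725]]), 't': array([-0.50646935,  0.25784304,  0.97567096])}
{'fx': 368.66170906807565, 'fy': 368.66170906807565, 'cx': 321.7349601659195, 'cy': 200.4709016798018, 'R': array([[ 0.0252746 , -0.99953303, -0.01717309],
       [-0.99238297, -0.02301451, -0.12102217],
       [ 0.12057043,  0.02010107, -0.99250124]]), 't': array([-0.00627902,  0.58643673,  1.04285985])}
```

View pics/side0.png

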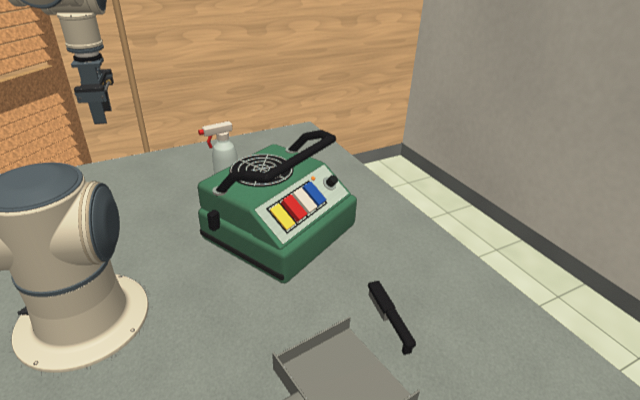

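View pics/top0.png

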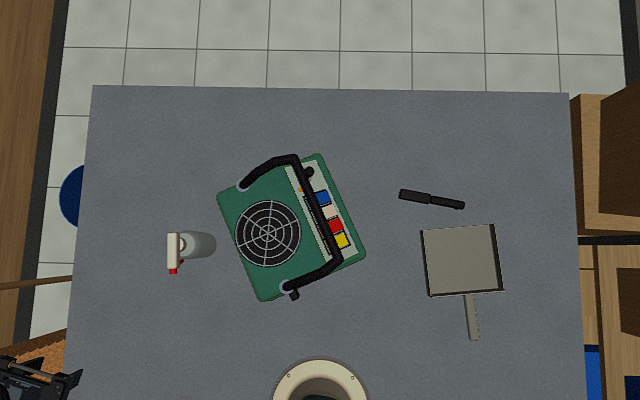

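The side view shows the dryer with keys in the order yellow (282,217), red (295,207), white (306,201), blue (317,194), then the plunger at (333,181). In the top view the handle passes over the keys, the bottle is left of the dryer, and the dustpan and brush are to the right. Next I'll fit the dryer pose.

```bash
cat > h.py <<'E'
import numpy as np, cv2
from bench import *
def proj(n,X):
    c=camera_model(n); p=np.atleast_2d(X)@np.array(c["R"]).T+c["t"]
    return np.c_[c["fx"]*p[:,0]/p[:,2]+c["cx"], c["fy"]*p[:,1]/p[:,2]+c["cy"]]
def world(pose,P):
    x,y,a=pose; P=np.atleast_2d(P); c,s=np.cos(a),np.sin(a)
    return np.c_[x+c*P[:,0]-s*P[:,1], y+s*P[:,0]+c*P[:,1], P[:,2]]
N=np.array([-.574,0,.819]); S=np.array([.819,0,.574])
KY=dict(yellow=.09,red=.05,white=.01,blue=-.03)
def keytop(k,d=0.): return np.array([0,KY[k],.15])+N*(.018-d)
HUE=dict(yellow=(22,35),red=(0,6),blue=(100,125))
def keypix(n,k,img):
    h=cv2.cvtColor(img,cv2.COLOR_BGR2HSV); lo,hi=HUE[k]
    m=cv2.inRange(h,(lo,150,60),(hi,255,255))
    if k=="red": m|=cv2.inRange(h,(174,150,60),(180,255,255))
    x0,y0,x1,y1=(255,165,345,250) if n=="side" else (295,160,365,265)
    r=np.zeros_like(m); r[y0:y1,x0:x1]=m[y0:y1,x0:x1]
    return r
E
python3 - <<'E'
from h import *
from scipy.optimize import least_squares
img={n:cv2.imread(f"pics/{n}0.png") for n in("side","top")}
obs=[]
for n in img:
  for k in HUE:
    m=keypix(n,k,img[n]); c,_=cv2.findContours(m,0,2); c=max(c,key=cv2.contourArea)
    M=cv2.moments(c); u=np.array([M["m10"],M["m01"]])/M["m00"]; box=cv2.boxPoints(cv2.minAreaRect(c))
    print(n,k,u.round(1),cv2.contourArea(c),box.round(0).tolist())
    if n=="side": obs.append((n,k,u))
f=lambda p: np.concatenate([proj(n,world(p,keytop(k,.0107 if k=="yellow" else 0)))[0]-u for n,k,u in obs])
s=least_squares(f,[.5,0,np.radians(115)]); print(s.x,np.degrees(s.x[2]),f(s.x).round(1))
np.save("pose.npy",s.x)
out=[]
for n in img:
  v=img[n].copy(); p=s.x
  for k in KY:
    d=.0107 if k=="yellow" else 0
    q=[keytop(k,d)+S*a+np.array([0,b,0]) for a,b in((-.032,-.016),(-.032,.016),(.032,.016),(.032,-.016))]
    cv2.polylines(v,[np.int32(proj(n,world(p,q))*8)],True,(255,0,255),1,shift=3)
  for q in ([0,-.105,.15]+N*.028,[.0,.126,.272],[.0,-.126,.272],[.012,.126,.2835],[.012,-.126,.2835]):
    cv2.circle(v,tuple(np.int32(proj(n,world(p,q))[0].round())),1,(0,255,255),-1)
  q=[[-.065,.16,0],[-.065,-.16,0],[.235,-.16,0],[.235,.16,0]]
  cv2.polylines(v,[np.int32(proj(n,world(p,q)))],True,(0,255,255),1)
  x0,y0=(190,110) if n=="side" else (210,140)
  out.append(cv2.resize(v[y0:y0+180,x0:x0+180],None,fx=2.22,fy=2.22,interpolation=2))
cv2.imwrite("pics/ov.png",np.hstack(out))
E
```

```text
side yellow [282.4 216.2] 268.0 [[270.0, 210.0], [279.0, 202.0], [295.0, 222.0], [286.0, 230.0]]
side red [293.6 207.5] 320.5 [[280.0, 202.0], [290.0, 193.0], [307.0, 213.0], [297.0, 222.0]]
side blue [313.9 193.1] 213.5 [[302.0, 187.0], [310.0, 180.0], [325.0, 199.0], [318.0, 205.0]]
top yellow [340.9 239.8] 109.5 [[333.0, 237.0], [343.0, 232.0], [348.0, 242.0], [339.0, 247.0]]
top red [335.3 225.1] 131.5 [[327.0, 222.0], [339.0, 217.0], [343.0, 228.0], [332.0, 233.0]]
top blue [322.7 197. ] 121.5 [[315.0, 193.0], [327.0, 189.0], [331.0, 200.0], [319.0, 204.0]]
[5.42912610e-01 1.09195012e-03 2.02643822e+00] 116.10635771377973 [-0.7  0.6  0.7 -0.5 -0.  -0.3]
```

View pics/ov.png

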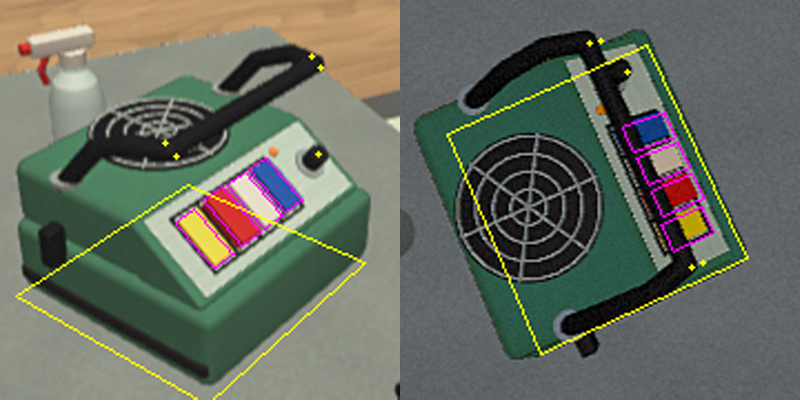

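The overlay fits to about 1–2 mm: the projected key outlines and plunger point match the image. A vertical tool would foul the handle, and turns are only about the tool's z. I'll check safely, high above the counter, what the arm does at its reach limit, since it may tilt there.

servo_tool([
  [0.96, -0.18, -1],
  [0.96, -0.18, -1],
  [0.96, -0.18, -1],
  [0.96, -0.18, -1],
  [0.96, -0.18, -1],
  [0.96, -0.18, -1],
  [0.96, -0.18, -1],
  [0.96, -0.18, -1],
  [0.96, -0.18, -1],
  [0.96, -0.18, -1],
], turn=[0, 0, 0, 0, 0, 0, 0, 0, 0, 0], grip=[0, 0, 0, 0, 0, 0, 0, 0, 0, 0])

```text
time: 0.93
position: [-0.0926, 0.6218, 0.4669]
eef_rot: [179.8, -0.1, 165.9]
contact_force: [-0.1, 0.7, 0.0]
gripper_width: 0.306
gripper_force: 0.0
```

servo_tool([
  [0.58, -0.31, -0.94],
  [0.58, -0.31, -0.94],
  [0.58, -0.31, -0.94],
  [0.58, -0.31, -0.94],
  [0.58, -0.31, -0.94],
  [0.58, -0.31, -0.94],
  [0.58, -0.31, -0.94],
  [0.58, -0.31, -0.94],
  [0.58, -0.31, -0.94],
  [0.58, -0.31, -0.94],
], turn=[0, 0, 0, 0, 0, 0, 0, 0, 0, 0], grip=[0, 0, 0, 0, 0, 0, 0, 0, 0, 0])

```text
time: 1.77
position: [-0.2387, 0.5587, 0.6653]
eef_rot: [178.9, -0.9, 165.7]
contact_force: [-0.2, 0.4, -0.3]
gripper_width: 0.002
gripper_force: 0.0
```

```bash
python3 -c "
from h import *
s=sense(); print(s['joint_pos'].round(1),s['position'],s['eef_rot'])"
```

```text
[107.4  26.1  12.7   0.2 139.7  31.9] [-0.23871362  0.55866753  0.66529498] [178.86013143  -0.85683014 165.73804871]
```

servo_tool([
  [0.24, 0.32, -1],
  [0.24, 0.32, -1],
  [0.24, 0.32, -1],
  [0.24, 0.32, -1],
  [0.24, 0.32, -1],
  [0.24, 0.32, -1],
  [0.24, 0.32, -1],
  [0.24, 0.32, -1],
], turn=[0, 0, 0, 0, 0, 0, 0, 0], grip=[0, 0, 0, 0, 0, 0, 0, 0])

```text
time: 2.43
position: [-0.2236, 0.5233, 0.7002]
eef_rot: [177.8, -1.7, 165.8]
contact_force: [-0.2, 0.5, -0.4]
gripper_width: 0.003
gripper_force: 0.0
```

```bash
python3 -c "
from h import *
s=sense(); print(s['joint_pos'].round(1),s['position'],s['eef_rot'])"
```

```text
[106.9  22.7  12.7   0.5 141.9  31.6] [-0.22358467  0.52333115  0.70020621] [177.80969995  -1.6773934  165.77662302]
```

servo_tool([
  [0, 0, 0.4],
  [0, 0, 0.4],
  [0, 0, 0.4],
  [0, 0, 0.4],
  [0, 0, 0.4],
  [0, 0, 0.4],
], turn=[0, 0, 0, 0, 0, 0], grip=[0, 0, 0, 0, 0, 0])

```text
time: 2.93
position: [-0.2259, 0.5289, 0.6044]
eef_rot: [177.5, -1.9, 165.8]
contact_force: [-0.3, 0.2, 0.5]
gripper_width: 0.005
gripper_force: 0.0
```

```bash
python3 -c "
from h import *
from scipy.spatial.transform import Rotation as R
s=sense(); print(s['joint_pos'].round(1),s['position'],s['eef_rot'],R.from_euler('xyz',s['eef_rot'],degrees=True).as_matrix().round(3))"
```

```text
[107.   16.7  37.6   0.4 122.5  31.4] [-0.22589879  0.52892042  0.60444804] [177.48123165  -1.87783217 165.79090863] [[-0.969  0.247 -0.021]
 [ 0.245  0.968  0.051]
 [ 0.033  0.044 -0.998]]
```

The tilt persists and points the way I want (azimuth 112°), so I can build it up against the reach limit.

servo_tool([
  [0.64, 0.76, 0],
  [0.64, 0.76, 0],
  [0.64, 0.76, 0],
  [0.64, 0.76, 0],
  [0.64, 0.76, 0],
  [0.64, 0.76, 0],
  [0.64, 0.76, 0],
  [0.64, 0.76, 0],
  [0.64, 0.76, 0],
  [0.64, 0.76, 0],
  [0.64, 0.76, 0],
  [0.64, 0.76, 0],
], turn=[0, 0, 0, 0, 0, 0, 0, 0, 0, 0, 0, 0], grip=[0, 0, 0, 0, 0, 0, 0, 0, 0, 0, 0, 0])

```text
time: 3.93
position: [-0.3049, 0.6865, 0.5505]
eef_rot: [176.3, -2.8, 165.8]
contact_force: [0.2, 0.3, -0.7]
gripper_width: 0.005
gripper_force: 0.0
```

```bash
cat > st.py <<'E'
from h import *
from scipy.spatial.transform import Rotation as R
s=sense(); m=R.from_euler('xyz',s['eef_rot'],degrees=True).as_matrix(); z=m[:,2]
print(s['time'],s['joint_pos'].round(1),s['position'].round(4),'tilt',np.degrees(np.arccos(-z[2])).round(2),'az',np.degrees(np.arctan2(z[1],z[0])).round(1));print(m.round(3))
E
python3 st.py
```

```text
3.9333 [109.2  36.3  12.6   0.4 126.5  33.8] [-0.3049  0.6865  0.5505] tilt 4.67 az 113.4
[[-0.968  0.247 -0.032]
 [ 0.244  0.967  0.075]
 [ 0.05   0.064 -0.997]]
```

servo_tool([
  [0.64, 0.76, 0],
  [0.64, 0.76, 0],
], turn=[0, 0], grip=[0, 0])

```text
time: 4.1
position: [-0.322, 0.7188, 0.5212]
eef_rot: [175.0, -3.9, 165.9]
contact_force: [-0.6, 0.5, -1.4]
gripper_width: 0.003
gripper_force: 0.0
```

servo_tool([
  [0, 0, -1],
  [0, 0, -1],
], turn=[0, 0], grip=[0, 0])

```text
time: 4.27
position: [-0.3064, 0.684, 0.5701]
eef_rot: [174.4, -4.4, 166.0]
contact_force: [1.3, -0.3, 3.0]
gripper_width: 0.006
gripper_force: 0.0
```

servo_tool([
  [0.5, 0.6, -0.7],
  [0.5, 0.6, -0.7],
], turn=[0, 0], grip=[0, 0])

```text
time: 4.43
position: [-0.308, 0.6838, 0.5857]
eef_rot: [172.6, -5.7, 166.1]
contact_force: [0.3, -0.1, -0.4]
gripper_width: 0.004
gripper_force: 0.0
```

servo_tool([
  [0.5, 0.6, -0.7],
  [0.5, 0.6, -0.7],
  [0.5, 0.6, -0.7],
  [0.5, 0.6, -0.7],
], turn=[0, 0, 0, 0], grip=[0, 0, 0, 0])

```text
time: 4.77
position: [-0.3094, 0.6818, 0.5978]
eef_rot: [171.4, -6.7, 166.2]
contact_force: [-0.6, -0.1, 0.4]
gripper_width: 0.004
gripper_force: 0.0
```

```bash
python3 st.py
```

```text
4.7667 [109.4  32.8  12.6   1.  123.8  34.3] [-0.3094  0.6818  0.5978] tilt 10.83 az 113.9
[[-0.965  0.252 -0.076]
 [ 0.236  0.956  0.172]
 [ 0.116  0.148 -0.982]]
```

servo_tool([
  [0.55, 0.55, -0.6],
  [0.55, 0.55, -0.6],
], turn=[0, 0], grip=[0, 0])

```text
time: 4.93
position: [-0.3173, 0.6831, 0.6075]
eef_rot: [169.9, -7.9, 166.4]
contact_force: [-0.9, 0.0, 0.6]
gripper_width: 0.004
gripper_force: 0.0
```

servo_tool([
  [0.55, 0.55, -0.6],
  [0.55, 0.55, -0.6],
], turn=[0, 0], grip=[0, 0])

```text
time: 5.1
position: [-0.3242, 0.6829, 0.6182]
eef_rot: [168.4, -9.1, 166.7]
contact_force: [0.3, -0.2, 0.4]
gripper_width: 0.003
gripper_force: 0.0
```

servo_tool([
  [0.55, 0.55, -0.6],
  [0.55, 0.55, -0.6],
], turn=[0, 0], grip=[0, 0])

```text
time: 5.27
position: [-0.33, 0.6821, 0.63]
eef_rot: [167.0, -10.2, 166.9]
contact_force: [-1.1, -0.2, -0.0]
gripper_width: 0.006
gripper_force: 0.0
```

servo_tool([
  [0.55, 0.55, -0.6],
  [0.55, 0.55, -0.6],
], turn=[0, 0], grip=[0, 0])

```text
time: 5.43
position: [-0.3349, 0.6806, 0.6426]
eef_rot: [165.5, -11.4, 167.2]
contact_force: [0.4, 0.1, 0.4]
gripper_width: 0.004
gripper_force: 0.0
```

servo_tool([
  [0.55, 0.55, -0.6],
  [0.55, 0.55, -0.6],
], turn=[0, 0], grip=[0, 0])

```text
time: 5.6
position: [-0.3392, 0.6782, 0.6562]
eef_rot: [164.0, -12.6, 167.6]
contact_force: [0.4, -0.3, 0.4]
gripper_width: 0.004
gripper_force: 0.0
```

```bash
python3 st.py
```

```text
5.6 [111.6  29.1  12.6   1.2 118.1  36.5] [-0.3392  0.6782  0.6562] tilt 20.24 az 114.7
[[-0.953  0.266 -0.145]
 [ 0.21   0.926  0.314]
 [ 0.217  0.269 -0.938]]
```

servo_tool([
  [0.6, 0.5, -0.55],
  [0.6, 0.5, -0.55],
], turn=[0, 0], grip=[0, 0])

```text
time: 5.77
position: [-0.3488, 0.6744, 0.6687]
eef_rot: [162.5, -13.7, 167.9]
contact_force: [0.3, 0.1, 0.8]
gripper_width: 0.005
gripper_force: 0.0
```

servo_tool([
  [0.6, 0.5, -0.55],
  [0.6, 0.5, -0.55],
], turn=[0, 0], grip=[0, 0])

```text
time: 5.93
position: [-0.3575, 0.6698, 0.6822]
eef_rot: [161.0, -14.9, 168.3]
contact_force: [0.7, -0.2, -0.3]
gripper_width: 0.007
gripper_force: 0.0
```

servo_tool([
  [0.6, 0.5, -0.55],
  [0.6, 0.5, -0.55],
], turn=[0, 0], grip=[0, 0])

```text
time: 6.1
position: [-0.3647, 0.6644, 0.6967]
eef_rot: [159.5, -16.2, 168.8]
contact_force: [-0.7, 0.3, -1.2]
gripper_width: 0.007
gripper_force: 0.0
```

servo_tool([
  [0.6, 0.5, -0.55],
  [0.6, 0.5, -0.55],
], turn=[0, 0], grip=[0, 0])

```text
time: 6.27
position: [-0.3709, 0.6582, 0.7122]
eef_rot: [157.9, -17.4, 169.3]
contact_force: [0.2, 0.6, -0.4]
gripper_width: 0.004
gripper_force: 0.0
```

servo_tool([
  [0.6, 0.5, -0.55],
  [0.6, 0.5, -0.55],
], turn=[0, 0], grip=[0, 0])

```text
time: 6.43
position: [-0.3761, 0.6511, 0.7283]
eef_rot: [156.3, -18.6, 169.8]
contact_force: [0.1, -0.0, -0.1]
gripper_width: 0.005
gripper_force: 0.0
```

servo_tool([
  [0.6, 0.5, -0.55],
  [0.6, 0.5, -0.55],
], turn=[0, 0], grip=[0, 0])

```text
time: 6.6
position: [-0.3803, 0.6433, 0.745]
eef_rot: [154.8, -19.8, 170.4]
contact_force: [0.7, -0.0, -0.1]
gripper_width: 0.005
gripper_force: 0.0
```

```bash
python3 st.py
```

```text
6.6 [1.160e+02 2.350e+01 1.260e+01 1.000e-01 1.122e+02 4.010e+01] [-0.3803  0.6433  0.745 ] tilt 31.68 az 116.2
[[-0.928  0.293 -0.232]
 [ 0.157  0.868  0.471]
 [ 0.339  0.401 -0.851]]
```

servo_tool([
  [0.6, 0.5, -0.55],
  [0.6, 0.5, -0.55],
], turn=[0, 0], grip=[0, 0])

```text
time: 6.77
position: [-0.3836, 0.6346, 0.7624]
eef_rot: [153.2, -21.1, 171.0]
contact_force: [0.8, -0.6, 0.2]
gripper_width: 0.008
gripper_force: 0.0
```

servo_tool([
  [0.5, 0.5, -0.55],
], turn=[0], grip=[0])

```text
time: 6.85
position: [-0.3829, 0.6312, 0.7736]
eef_rot: [152.0, -21.9, 171.5]
contact_force: [-0.3, 1.4, -0.4]
gripper_width: 0.005
gripper_force: 0.0
```

```bash
python3 st.py
```

```text
6.85 [116.6  21.6  12.6   0.  110.8  40.6] [-0.3829  0.6312  0.7736] tilt 34.95 az 116.6
[[-0.918  0.303 -0.257]
 [ 0.137  0.848  0.512]
 [ 0.373  0.435 -0.82 ]]
```

Tilt is now 34.95° at azimuth 116.6°, matching the panel normal. Next I'll plan the transit.

```bash
cat > go.py <<'E'
import sys
from h import *
from scipy.spatial.transform import Rotation as R
P=np.load("pose.npy")
def state():
    s=sense(); return s, R.from_euler('xyz',s['eef_rot'],degrees=True).as_matrix()
def dirw(v): return world([0,0,P[2]],v)[0]
def show(*targets):
    s,m=state(); p=s['position']; sx=m.T@dirw(S); a=np.degrees(np.arctan2(sx[1],sx[0]))
    print('turn about tool z to +S:',a.round(2),'frac',(a/360).round(4),'tilt off normal',np.degrees(np.arccos(-m[:,2]@dirw(N))).round(2))
    for t in targets: print(np.round(t,4),'dp',((m.T@(np.array(t)-p))/.25).round(3))
def key(k,out,along=0.): return world(P,keytop(k)+N*out+S*along)[0]
def plun(out,along=0.): return world(P,np.array([0,-.105,.15])+N*(.028+out)+S*along)[0]
E
python3 -c "
from go import *
show([-.2,.65,.72],[.2,.55,.65],[.5,.2,.6],key('red',.3),key('red',.1)); s,m=state(); print((m@np.array([0,0,1])).round(3))"
```

```text
turn about tool z to +S: 49.83 frac 0.1384 tilt off normal nan
[-0.2   0.65  0.72] dp [-0.741  0.192  0.026]
[0.2  0.55 0.65] dp [-2.369  0.216 -0.359]
[0.5 0.2 0.6] dp [-3.736 -0.695 -1.22 ]
[ 0.5783 -0.1848  0.4104] dp [-4.516 -2.235 -1.468]
[ 0.5278 -0.0817  0.2466] dp [-4.519 -2.232 -0.667]
[-0.257  0.512 -0.82 ]go.py:10: RuntimeWarning: invalid value encountered in arccos
  print('turn about tool z to +S:',a.round(2),'frac',(a/360).round(4),'tilt off normal',np.degrees(np.arccos(-m[:,2]@dirw(N))).round(2))
```

servo_tool([
  [-0.79, 0.07, -0.12],
  [-0.79, 0.07, -0.12],
  [-0.79, 0.07, -0.12],
  [-0.79, 0.07, -0.12],
  [-0.79, 0.07, -0.12],
  [-0.79, 0.07, -0.12],
], turn=[0, 0, 0, 0, 0, 0], grip=[0, 0, 0, 0, 0, 0])

```text
time: 7.35
position: [-0.1829, 0.6028, 0.7333]
eef_rot: [151.9, -21.9, 171.3]
contact_force: [-0.1, -0.0, -0.7]
gripper_width: 0.008
gripper_force: 0.0
```

servo_tool([
  [-0.79, 0.07, -0.12],
  [-0.79, 0.07, -0.12],
  [-0.79, 0.07, -0.12],
  [-0.79, 0.07, -0.12],
  [-0.79, 0.07, -0.12],
  [-0.79, 0.07, -0.12],
], turn=[0, 0, 0, 0, 0, 0], grip=[0, 0, 0, 0, 0, 0])

```text
time: 7.85
position: [0.0116, 0.576, 0.6898]
eef_rot: [152.1, -21.8, 171.2]
contact_force: [0.3, 0.6, -0.5]
gripper_width: 0.009
gripper_force: 0.0
```

servo_tool([
  [-0.79, 0.07, -0.12],
  [-0.79, 0.07, -0.12],
  [-0.79, 0.07, -0.12],
  [-0.79, 0.07, -0.12],
  [-0.79, 0.07, -0.12],
  [-0.79, 0.07, -0.12],
], turn=[0, 0, 0, 0, 0, 0], grip=[0, 0, 0, 0, 0, 0])

```text
time: 8.35
position: [0.2059, 0.5485, 0.647]
eef_rot: [152.2, -21.9, 171.2]
contact_force: [0.2, 0.9, -1.4]
gripper_width: 0.005
gripper_force: 0.0
```

```bash
python3 st.py; python3 -c "
from go import *
show([.4,.35,.6],[.52,.05,.55],key('red',.3))"
```

```text
8.35 [ 44.    7.3  53.   34.3 104.9 -18.2] [0.2059 0.5485 0.647 ] tilt 34.85 az 116.5
[[-0.917  0.308 -0.255]
 [ 0.143  0.847  0.512]
 [ 0.373  0.433 -0.821]]
turn about tool z to +S: 49.49 frac 0.1375 tilt off normal nan
[0.4  0.35 0.6 ] dp [-0.895 -0.515 -0.449]
[0.52 0.05 0.55] dp [-1.581 -1.47  -1.021]
[ 0.5783 -0.1848  0.4104] dp [-2.137 -2.436 -1.103]go.py:10: RuntimeWarning: invalid value encountered in arccos
  print('turn about tool z to +S:',a.round(2),'frac',(a/360).round(4),'tilt off normal',np.degrees(np.arccos(-m[:,2]@dirw(N))).round(2))
```

servo_tool([
  [-0.9, -0.52, -0.45],
  [-0.9, -0.52, -0.45],
  [-0.9, -0.52, -0.45],
  [-0.9, -0.52, -0.45],
  [-0.9, -0.52, -0.45],
  [-0.9, -0.52, -0.45],
  [-0.9, -0.52, -0.45],
  [-0.9, -0.52, -0.45],
], turn=[0, 0, 0, 0, 0, 0, 0, 0], grip=[0, 0, 0, 0, 0, 0, 0, 0])

```text
time: 9.02
position: [0.4002, 0.3472, 0.5996]
eef_rot: [152.1, -21.9, 171.2]
contact_force: [-0.1, 0.8, -0.1]
gripper_width: 0.002
gripper_force: 0.0
```

servo_tool([
  [-0.68, -0.95, -0.57],
  [-0.68, -0.95, -0.57],
  [-0.68, -0.95, -0.57],
  [-0.68, -0.95, -0.57],
  [-0.68, -0.95, -0.57],
  [-0.68, -0.95, -0.57],
  [-0.68, -0.95, -0.57],
  [-0.68, -0.95, -0.57],
  [-0.68, -0.95, -0.57],
], turn=[0, 0, 0, 0, 0, 0, 0, 0, 0], grip=[0, 0, 0, 0, 0, 0, 0, 0, 0])

```text
time: 9.77
position: [0.5191, 0.0484, 0.5495]
eef_rot: [152.1, -22.0, 171.2]
contact_force: [-0.4, 0.8, -0.5]
gripper_width: -0.001
gripper_force: 0.0
```

servo_tool([
  [-0.56, -0.97, -0.08],
  [-0.56, -0.97, -0.08],
  [-0.56, -0.97, -0.08],
  [-0.56, -0.97, -0.08],
  [-0.56, -0.97, -0.08],
  [-0.56, -0.97, -0.08],
  [-0.56, -0.97, -0.08],
  [-0.56, -0.97, -0.08],
  [-0.56, -0.97, -0.08],
], turn=[0.02, 0.04, 0.06, 0.08, 0.1, 0.12, 0.137, 0.137, 0.137], grip=[0, 0, 0, 0, 0, 0, 0, 0, 0])

```text
time: 10.52
position: [0.5776, -0.183, 0.4091]
eef_rot: [180.0, -35.0, 116.6]
contact_force: [-0.1, 0.3, 0.9]
gripper_width: 0.009
gripper_force: 0.0
```

```bash
python3 st.py; python3 -W ignore -c "
from go import *
show(key('red',.3),key('red',.05))"
```

```text
10.5167 [-33.1  36.8  41.3  22.5 130.8 -49.3] [ 0.5776 -0.183   0.4091] tilt 34.96 az 116.6
[[-0.367  0.894 -0.256]
 [ 0.733  0.448  0.513]
 [ 0.573  0.    -0.82 ]]
turn about tool z to +S: 0.43 frac 0.0012 tilt off normal nan
[ 0.5783 -0.1848  0.4104] dp [-0.003 -0.001 -0.009]
[ 0.5152 -0.056   0.2057] dp [-0.002  0.004  0.991]
```

servo_tool([
  [0, 0, 0.16],
  [0, 0, 0.32],
  [0, 0, 0.48],
  [0, 0, 0.64],
  [0, 0, 0.8],
  [0, 0, 0.92],
  [0, 0, 1],
  [0, 0, 1],
], turn=[0, 0, 0, 0, 0, 0, 0, 0], grip=[0, 0, 0, 0, 0, 0, 0, 0])

```text
time: 11.18
position: [0.5112, -0.0511, 0.2042]
eef_rot: [180.0, -35.1, 116.9]
contact_force: [-0.0, 0.5, -0.3]
gripper_width: 0.008
gripper_force: 0.0
```

```bash
python3 -W ignore -c "
from go import *
show(key('red',.015,-.005),key('red',0,-.005),key('red',-.015,-.005))
o=[]
for n in('side','top'):
    v=grab_frame(n); x0,y0=(190,110) if n=='side' else (210,140)
    for q in (key('red',.0),):cv2.circle(v,tuple(np.int32(proj(n,q)[0].round())),1,(255,0,255),-1)
    o.append(cv2.resize(v[y0:y0+180,x0:x0+180],None,fx=2.22,fy=2.22,interpolation=2))
cv2.imwrite('pics/a.png',np.hstack(o))"
```

```text
turn about tool z to +S: 0.64 frac 0.0018 tilt off normal nan
[ 0.5082 -0.0416  0.1742] dp [-0.037  0.006  0.121]
[ 0.5044 -0.0339  0.1619] dp [-0.037  0.007  0.181]
[ 0.5006 -0.0261  0.1496] dp [-0.037  0.007  0.241]
```

View pics/a.png

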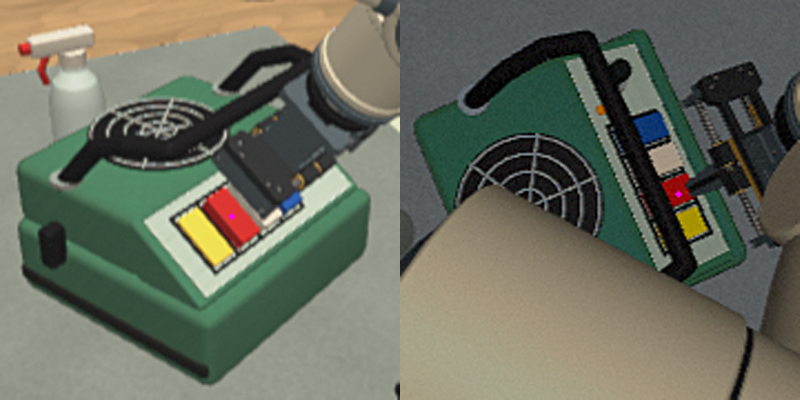

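The picture shows the shut fingers above the panel aimed at the red key, with the gripper body in front of the handle. Pressing now.

servo_tool([
  [-0.037, 0.006, 0.06],
  [-0.037, 0.006, 0.12],
  [-0.037, 0.006, 0.15],
  [-0.037, 0.006, 0.165],
  [-0.037, 0.006, 0.175],
  [-0.037, 0.006, 0.183],
  [-0.037, 0.006, 0.191],
  [-0.037, 0.006, 0.199],
  [-0.037, 0.006, 0.207],
  [-0.037, 0.006, 0.213],
  [-0.037, 0.006, 0.213],
], turn=[0.002, 0.002, 0.002, 0.002, 0.002, 0.002, 0.002, 0.002, 0.002, 0.002, 0.002], grip=[0, 0, 0, 0, 0, 0, 0, 0, 0, 0, 0])

```text
time: 12.2
position: [0.5044, -0.0336, 0.1565]
eef_rot: [-179.6, -34.9, 115.8]
contact_force: [0.7, -2.6, 3.5]
gripper_width: 0.004
gripper_force: 2.4
```

```bash
cat > f.py <<'E'
from go import *
s,m=state(); print('t',s['time'],'f',s['contact_force'].round(1),'along normal',(s['contact_force']@dirw(N)).round(1))
d=world([0,0,-P[2]],[s['position']-[P[0],P[1],0]])[0]-[0,0,.15]
print('dryer frame: S',(d@S).round(4),'y',d[1].round(4),'N',(d@N).round(4))
E
python3 f.py
```

```text
t 12.2 f [ 0.7 -2.6  3.5] along normal 4.4
dryer frame: S -0.0079 y 0.0499 N 0.0135
```

servo_tool([
  [0, 0, 0.008],
  [0, 0, 0.016],
  [0, 0, 0.016],
  [0, 0, 0.016],
], turn=[0, 0, 0, 0], grip=[0, 0, 0, 0])

```text
time: 12.53
position: [0.5033, -0.0315, 0.1531]
eef_rot: [-179.6, -34.9, 115.8]
contact_force: [1.3, -2.0, 3.7]
gripper_width: 0.006
gripper_force: 1.8
```

```bash
python3 f.py
```

```text
t 12.5333 f [ 1.3 -2.   3.7] along normal 4.4
dryer frame: S -0.0079 y 0.0499 N 0.0093
```

servo_tool([
  [0, 0, 0.008],
  [0, 0, 0.016],
  [0, 0, 0.016],
  [0, 0, 0.016],
], turn=[0, 0, 0, 0], grip=[0, 0, 0, 0])

```text
time: 12.87
position: [0.5022, -0.0293, 0.1496]
eef_rot: [-179.6, -34.9, 115.8]
contact_force: [3.8, -2.1, 6.0]
gripper_width: 0.005
gripper_force: 3.0
```

```bash
python3 f.py
```

```text
t 12.8667 f [ 3.8 -2.1  6. ] along normal 7.0
dryer frame: S -0.0079 y 0.05 N 0.0051
```

servo_tool([
  [0, 0, 0.005],
  [0, 0, 0.009],
  [0, 0, 0.009],
], turn=[0, 0, 0], grip=[0, 0, 0])

```text
time: 13.12
position: [0.5017, -0.0282, 0.148]
eef_rot: [-179.6, -34.9, 115.8]
contact_force: [3.9, -2.8, 7.9]
gripper_width: 0.004
gripper_force: 4.5
```

```bash
python3 f.py
```

```text
t 13.1167 f [ 3.9 -2.8  7.9] along normal 9.0
dryer frame: S -0.0079 y 0.0499 N 0.003
```

servo_tool([
  [0, 0, 0.004],
  [0, 0, 0.008],
  [0, 0, 0.008],
], turn=[0, 0, 0], grip=[0, 0, 0])

```text
time: 13.37
position: [0.5016, -0.0278, 0.1472]
eef_rot: [-179.7, -34.9, 115.9]
contact_force: [3.5, -9.9, 22.9]
gripper_width: 0.003
gripper_force: 12.2
```

```bash
python3 f.py
```

```text
t 13.3667 f [ 3.5 -9.9 22.9] along normal 24.7
dryer frame: S -0.008 y 0.0499 N 0.0022
```

Stop felt (25 N). Retracting, moving over the plunger and taking a look.

servo_tool([
  [0, 0, -0.08],
  [0, 0, -0.2],
  [0, 0, -0.24],
  [0, 0.15, -0.24],
  [0, 0.3, -0.24],
  [0, 0.45, -0.24],
  [0, 0.6, -0.24],
  [0, 0.62, -0.24],
  [0, 0.62, -0.24],
  [0, 0.62, -0.24],
], turn=[0, 0, 0, 0, 0, 0, 0, 0, 0, 0], grip=[0, 0, 0, 0, 0, 0, 0, 0, 0, 0])

```text
time: 14.2
position: [0.6545, 0.0104, 0.1936]
eef_rot: [-179.5, -35.0, 115.8]
contact_force: [-0.2, -0.6, -0.9]
gripper_width: 0.004
gripper_force: 0.0
```

```bash
python3 -W ignore f.py; python3 -W ignore -c "
from go import *
show(plun(.01),plun(0))
o=[]
for n in('side','top'):
    v=grab_frame(n); x0,y0=(190,110) if n=='side' else (210,140)
    o.append(cv2.resize(v[y0:y0+180,x0:x0+180],None,fx=2.22,fy=2.22,interpolation=2))
cv2.imwrite('pics/b.png',np.hstack(o))"
```

```text
t 14.2 f [-0.2 -0.6 -0.9] along normal -0.5
dryer frame: S -0.0084 y -0.1043 N 0.0591
turn about tool z to +S: -0.25 frac -0.0007 tilt off normal nan
[0.6468 0.0277 0.1811] dp [0.034 0.003 0.084]
[0.6443 0.0329 0.1729] dp [0.034 0.003 0.124]
```

View pics/b.png

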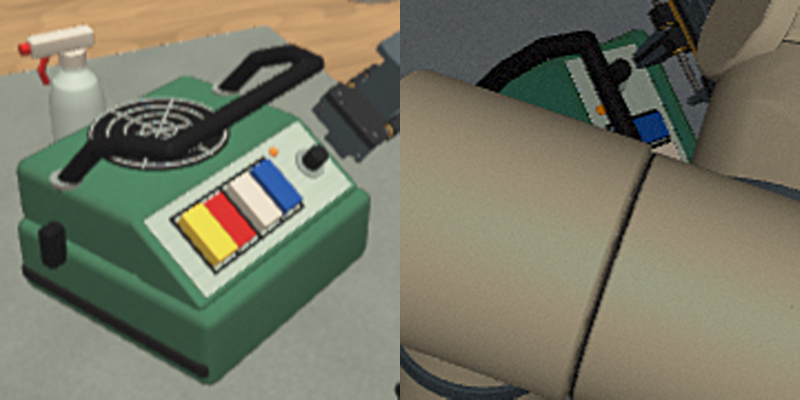

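Red is down and yellow has popped up. Now the plunger.

servo_tool([
  [0.03, 0.003, 0.03],
  [0.03, 0.003, 0.07],
  [0.03, 0.003, 0.1],
  [0.03, 0.003, 0.115],
  [0.03, 0.003, 0.125],
  [0.03, 0.003, 0.135],
  [0.03, 0.003, 0.143],
  [0.03, 0.003, 0.151],
  [0.03, 0.003, 0.159],
  [0.03, 0.003, 0.167],
  [0.03, 0.003, 0.167],
], turn=[0, 0, 0, 0, 0, 0, 0, 0, 0, 0, 0], grip=[0, 0, 0, 0, 0, 0, 0, 0, 0, 0, 0])

```text
time: 15.22
position: [0.6425, 0.0373, 0.1648]
eef_rot: [-179.6, -35.0, 115.8]
contact_force: [-2.0, -2.5, 5.9]
gripper_width: 0.005
gripper_force: 3.0
```

```bash
python3 -W ignore f.py
```

```text
t 15.2167 f [-2.  -2.5  5.9] along normal 5.7
dryer frame: S -0.0007 y -0.1054 N 0.0186
```

servo_tool([
  [0, 0, 0.006],
  [0, 0, 0.012],
  [0, 0, 0.012],
], turn=[0, 0, 0], grip=[0, 0, 0])

```text
time: 15.47
position: [0.642, 0.0389, 0.1623]
eef_rot: [-179.6, -34.9, 115.8]
contact_force: [-1.5, -3.5, 7.6]
gripper_width: 0.006
gripper_force: 3.8
```

```bash
python3 -W ignore f.py
```

```text
t 15.4667 f [-1.5 -3.5  7.6] along normal 7.6
dryer frame: S -0.0008 y -0.1056 N 0.0156
```

servo_tool([
  [0, 0, 0.006],
  [0, 0, 0.01],
  [0, 0, 0.01],
], turn=[0, 0, 0], grip=[0, 0, 0])

```text
time: 15.72
position: [0.6414, 0.0401, 0.1605]
eef_rot: [-179.6, -34.9, 115.8]
contact_force: [-1.0, -4.1, 8.2]
gripper_width: 0.004
gripper_force: 4.3
```

servo_tool([
  [0, 0, 0.004],
  [0, 0, 0.008],
  [0, 0, 0.008],
], turn=[0, 0, 0], grip=[0, 0, 0])

```text
time: 15.97
position: [0.6412, 0.0405, 0.1596]
eef_rot: [-179.7, -34.9, 115.9]
contact_force: [-2.9, -8.9, 17.2]
gripper_width: 0.002
gripper_force: 8.7
```

```bash
python3 -W ignore f.py
```

```text
t 15.9667 f [-2.9 -8.9 17.2] along normal 17.9
dryer frame: S -0.0009 y -0.1057 N 0.0124
```

servo_tool([
  [0, 0, 0.006],
  [0, 0, 0.006],
  [0, 0, 0.006],
], turn=[0, 0, 0], grip=[0, 0, 0])

```text
time: 16.22
position: [0.6412, 0.0408, 0.1592]
eef_rot: [-179.7, -34.8, 115.9]
contact_force: [-3.2, -14.6, 25.4]
gripper_width: 0.006
gripper_force: 13.8
```

```bash
python3 -W ignore f.py
```

```text
t 16.2167 f [ -3.2 -14.6  25.4] along normal 27.5
dryer frame: S -0.0009 y -0.1057 N 0.0119
```

servo_tool([
  [0, 0, -0.06],
  [0, 0, -0.16],
  [0, 0, -0.22],
  [-0.02, -0.1, -0.22],
  [-0.02, -0.2, -0.22],
  [-0.02, -0.3, -0.22],
  [-0.02, -0.3, -0.22],
  [-0.02, -0.3, -0.22],
], turn=[0, 0, 0, 0, 0, 0, 0, 0], grip=[0, 0, 0, 0, 0, 0, 0, 0])

```text
time: 16.88
position: [0.5885, -0.0234, 0.2001]
eef_rot: [-179.6, -34.9, 115.7]
contact_force: [-0.0, -0.4, -0.1]
gripper_width: 0.002
gripper_force: 0.0
```

```bash
python3 -W ignore f.py; python3 -W ignore -c "
from go import *
show(key('blue',0,-.006),key('blue',-.015,-.006))
o=[]
for n in('side','top'):
    v=grab_frame(n); x0,y0=(190,110) if n=='side' else (210,140)
    o.append(cv2.resize(v[y0:y0+180,x0:x0+180],None,fx=2.22,fy=2.22,interpolation=2))
cv2.imwrite('pics/c.png',np.hstack(o))"
```

```text
t 16.8833 f [-0.  -0.4 -0.1] along normal 0.1
dryer frame: S -0.0056 y -0.0302 N 0.0651
turn about tool z to +S: -0.3 frac -0.0008 tilt off normal nan
[0.5766 0.0006 0.1613] dp [-0.001  0.     0.189]
[0.5728 0.0083 0.149 ] dp [-0.001  0.     0.249]
```

View pics/c.png

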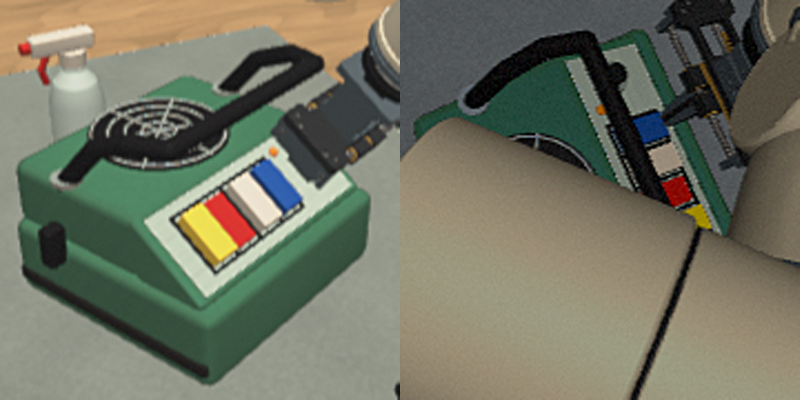

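Before pressing blue I want a clear view of the plunger, so I'll back off.

servo_tool([
  [0, -0.15, -0.15],
  [0, -0.3, -0.3],
  [0, -0.4, -0.45],
  [0, -0.4, -0.6],
  [0, -0.4, -0.6],
  [0, -0.4, -0.6],
], turn=[0, 0, 0, 0, 0, 0], grip=[0, 0, 0, 0, 0, 0])

```text
time: 17.48
position: [0.539, -0.1461, 0.3262]
eef_rot: [-179.8, -34.6, 115.9]
contact_force: [1.2, 0.3, 0.4]
gripper_width: 0.003
gripper_force: 0.0
```

```bash
python3 -W ignore f.py; python3 -W ignore -c "
from go import *
o=[]
for n in('side','top'):
  u=proj(n,plun(0))[0].astype(int)
  for v in (cv2.imread(f'pics/{n}0.png'),grab_frame(n)):
    o.append(cv2.resize(v[u[1]-25:u[1]+25,u[0]-25:u[0]+25],(200,200),interpolation=2))
cv2.imwrite('pics/d.png',np.hstack(o))"
```

```text
t 17.4833 f [1.2 0.3 0.4] along normal 0.5
dryer frame: S -0.0057 y 0.0683 N 0.2193
```

View pics/d.png

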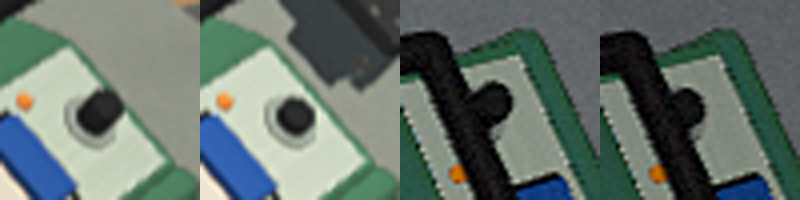

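The before/after crops show that the plunger has clearly caught: it is much shorter, with its top at crop pixel (293,117). Now the blue key.

servo_tool([
  [0, 0.13, 0.14],
  [0, 0.26, 0.28],
  [0, 0.4, 0.42],
  [0, 0.4, 0.55],
  [0, 0.4, 0.6],
  [0, 0.4, 0.6],
  [0, 0.4, 0.6],
], turn=[0, 0, 0, 0, 0, 0, 0], grip=[0, 0, 0, 0, 0, 0, 0])

```text
time: 18.17
position: [0.5881, -0.021, 0.1986]
eef_rot: [-179.4, -35.1, 115.9]
contact_force: [0.1, 0.3, 1.1]
gripper_width: 0.005
gripper_force: 0.0
```

```bash
python3 -W ignore f.py; python3 -W ignore -c "
from go import *
show(key('blue',0,-.006),key('blue',-.015,-.006))"
```

```text
t 18.1667 f [0.1 0.3 1.1] along normal 0.7
dryer frame: S -0.0047 y -0.0308 N 0.0626
turn about tool z to +S: -0.21 frac -0.0006 tilt off normal nan
[0.5766 0.0006 0.1613] dp [-0.005 -0.002  0.178]
[0.5728 0.0083 0.149 ] dp [-0.006 -0.001  0.238]
```

servo_tool([
  [-0.005, -0.003, 0.06],
  [-0.005, -0.003, 0.12],
  [-0.005, -0.003, 0.15],
  [-0.005, -0.003, 0.165],
  [-0.005, -0.003, 0.175],
  [-0.005, -0.003, 0.184],
  [-0.005, -0.003, 0.192],
  [-0.005, -0.003, 0.2],
  [-0.005, -0.003, 0.208],
  [-0.005, -0.003, 0.216],
  [-0.005, -0.003, 0.22],
  [-0.005, -0.003, 0.22],
], turn=[0, 0, 0, 0, 0, 0, 0, 0, 0, 0, 0, 0], grip=[0, 0, 0, 0, 0, 0, 0, 0, 0, 0, 0, 0])

```text
time: 19.17
position: [0.5751, 0.0039, 0.1544]
eef_rot: [-179.6, -34.9, 115.8]
contact_force: [1.7, -2.4, 3.9]
gripper_width: 0.004
gripper_force: 2.3
```

```bash
python3 -W ignore f.py
```

```text
t 19.1667 f [ 1.7 -2.4  3.9] along normal 4.8
dryer frame: S -0.007 y -0.0301 N 0.0103
```

servo_tool([
  [0, 0, 0.008],
  [0, 0, 0.016],
  [0, 0, 0.024],
  [0, 0, 0.028],
  [0, 0, 0.028],
], turn=[0, 0, 0, 0, 0], grip=[0, 0, 0, 0, 0])

```text
time: 19.58
position: [0.5733, 0.0075, 0.1486]
eef_rot: [-179.6, -34.9, 115.8]
contact_force: [2.8, -5.5, 10.0]
gripper_width: 0.004
gripper_force: 5.9
```

servo_tool([
  [0, 0, 0.004],
  [0, 0, 0.006],
  [0, 0, 0.006],
], turn=[0, 0, 0], grip=[0, 0, 0])

```text
time: 19.83
position: [0.5733, 0.0078, 0.1481]
eef_rot: [-179.7, -34.8, 115.9]
contact_force: [2.5, -9.8, 19.5]
gripper_width: 0.005
gripper_force: 11.4
```

```bash
python3 -W ignore f.py
```

```text
t 19.8333 f [ 2.5 -9.8 19.5] along normal 21.7
dryer frame: S -0.0071 y -0.0302 N 0.0027
```

Stop felt. One more 1 mm, then I'll retract well clear and check.

servo_tool([
  [0, 0, 0.004],
  [0, 0, 0.004],
  [0, 0, 0.004],
], turn=[0, 0, 0], grip=[0, 0, 0])

```text
time: 20.08
position: [0.5732, 0.0079, 0.1478]
eef_rot: [-179.7, -34.8, 115.9]
contact_force: [1.1, -15.9, 28.0]
gripper_width: 0.002
gripper_force: 15.6
```

servo_tool([
  [0, 0, -0.08],
  [0, 0, -0.2],
  [0, 0, -0.35],
  [0, 0, -0.5],
  [0, 0, -0.65],
  [0, 0, -0.8],
  [0, 0, -0.9],
  [0, 0, -0.9],
  [0, 0, -0.9],
], turn=[0, 0, 0, 0, 0, 0, 0, 0, 0], grip=[0, 0, 0, 0, 0, 0, 0, 0, 0])

```text
time: 20.83
position: [0.6301, -0.1067, 0.3307]
eef_rot: [-179.6, -34.9, 115.8]
contact_force: [-0.1, -0.1, -1.1]
gripper_width: 0.003
gripper_force: 0.0
```

```bash
python3 -W ignore -c "
from go import *
o=[]
for n in('side','top'):
    v=grab_frame(n); x0,y0=(190,110) if n=='side' else (210,140)
    o.append(cv2.resize(v[y0:y0+180,x0:x0+180],None,fx=2.22,fy=2.22,interpolation=2))
cv2.imwrite('pics/e.png',np.hstack(o))"
```

```text
(no output)
```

View pics/e.png

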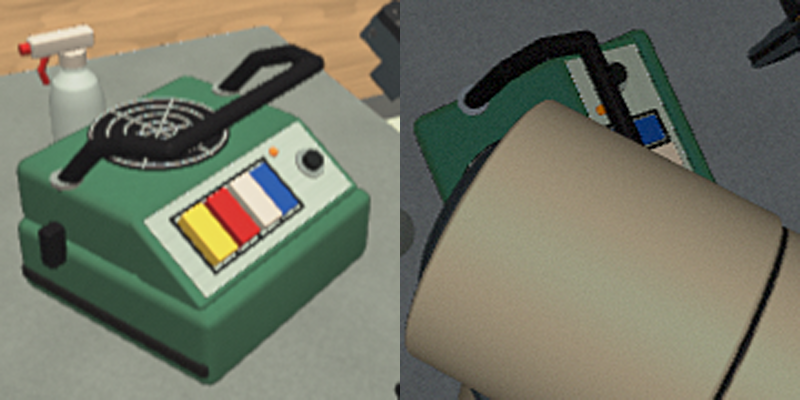

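The picture shows blue sunk (275,188), red, yellow and white up, the plunger in (312,160), and the arm clear. Handing in.

```bash
python3 -c "
from bench import *
print(job_done())"
```

```text
the job is handed in; nothing more can be done
None
```

I pressed red (yellow popped up), pushed the plunger in until it caught, then latched blue down (red popped up); no force reading went above about 30 N, the last picture showed all this with the arm clear, and I handed the job in at about 21 s, though no verdict was returned.

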